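# Clear the canister off the thimble tray, then lift the tray and hold it level

### The job

A lamp-oil canister has been left standing in the tray of bronze thimbles on the wooden stand: lift it out by its handle, stand it upright on the round cork mat with its whole foot on the mat, and let go. Then take the tray by its bridge handle, lift it a good hand's breadth (about 10 cm) clear of the stand with the three thimbles still in it, and finish while holding it there in the air, steady and level. Keep canister and tray from tipping on the way, do not drop the canister, and leave the other goods on the counter where they are.

Things in the scene. Friction and masses are not known exactly. Their poses are not given: they have to be found in the camera images.
- canister: loose copper canister, 76 mm across, 158 high, 0.25-0.5 kg, standing in the tray's +y end (68 mm from its centre). Origin: centre of the foot, z up. Rigid arched handle on top: flat-sided wooden bar along its x, 70 mm long, 12 thick (y), 16 high, its middle 150 mm above the origin; legs at x = +-32 mm; filler cap below the bar up to 113 mm
- tray: loose steel tray, 130 (x) by 230 mm (y), rim 18 high, walls and floor 4 thick, about 0.5 kg. Origin: centre of the underside, z up. Rigid bridge handle across its middle: flat-sided wooden bar along its x, 82 mm long, 12 thick (y), 20 high, its middle 100 mm above the origin; legs at x = +-36 mm. Thimbles in the -y end make it heavier there: grip firmly (40 N)
- stand: fixed dark wooden display stand, 150 mm (its x) by 260 mm (its y), flat top 50 mm above the counter, on which the tray rests, nearly aligned with it. Origin at the centre of its underside
- mat: round cork mat, fixed, 130 mm across, 3 mm thick, lying flat on the counter to one side of the stand (left or right). Origin at the centre of its underside, on the counter
- thimble1: bronze rope thimble 1: a 45 mm long, 32 mm wide, 16 mm high tear-drop eye, lying loose and flat in the tray's bay at the tray's -y end (about (-30, -82) mm from the tray's centre), 40 g; origin under the middle, z up
- thimble2: bronze rope thimble 2: a 45 mm long, 32 mm wide, 16 mm high tear-drop eye, lying loose and flat in the tray's bay at the tray's -y end (about (30, -82) mm from the tray's centre), 40 g; origin under the middle, z up
- thimble3: bronze rope thimble 3: a 45 mm long, 32 mm wide, 16 mm high tear-drop eye, lying loose and flat in the tray's bay at the tray's -y end (about (0, -36) mm from the tray's centre), 40 g; origin under the middle, z up
- deck_plate: bystander, loose: round brass deck fill plate, 110 mm across, 16 mm high, lying flat on the side of the stand away from the mat; origin under its centre
- clapper: bystander, loose: tarnished brass bell clapper, 143 mm long along its y, 44 mm high, lying beyond the stand; origin under its middle
- hinge: bystander, loose: brass butt hinge lying open, 80 by 90 mm, 12 mm high, beyond the stand; origin under its middle
- cleat: bystander, loose: bronze horn cleat, 130 mm long along its y, 41 mm high, left and near the robot; origin under its middle
- polish_tin: bystander, loose: round green tin, 60 mm across, 45 mm high, far left; origin under its centre
- pulley: bystander, loose: wooden pulley block standing on edge, 50 by 60 mm, 80 mm high, far right; origin under its centre

How it is judged (in metres and radians):
On the way, in this order (a step that is already met when the one before it is completed fails the run):
1. the canister stands upright and released on the cork mat while the tray is still on its stand (horizontal distance between canister and mat below 0.03 m and angle between canister's own z axis and vertical below 0.1 rad and height (world z) of canister between -0.003 and 0.01 m and contact force between canister and the fingers below 0.1 N and linear speed of canister below 0.02 m/s and height (world z) of tray below 0.06 m), for 0.2 s.
2. the tray is lifted clear of the stand, level, in the fingers, thimbles aboard (height (world z) of tray above 0.11 m and angle between tray's own z axis and vertical below 0.12 rad and contact force between tray and the fingers above 1 N and contact force between tray and stand below 0.1 N and contact force between tray and canister below 0.1 N and contact force between tray and deck_plate below 0.1 N and contact force between tray and clapper below 0.1 N and contact force between tray and hinge below 0.1 N and contact force between tray and cleat below 0.1 N and contact force between tray and polish_tin below 0.1 N and contact force between tray and pulley below 0.1 N and distance between each of thimble1, thimble2, thimble3 and tray below 0.125 m and z of thimble1 in the frame of tray between 0 and 0.03 m and z of thimble2 in the frame of tray between 0 and 0.03 m and z of thimble3 in the frame of tray between 0 and 0.03 m), for 0.3 s.
At the end, for the whole second after the job is handed in: Fingers alone hold the tray, underside at least 60 mm above the stand's top, tilt under 0.12 rad, slower than 20 mm/s and 0.1 rad/s, all three thimbles in it; the canister stands released and upright (0.1 rad) on the cork mat, within 30 mm of its centre (all of step 2 and linear speed of each of tray, canister below 0.02 m/s and angular speed of tray below 0.1 rad/s and horizontal distance between canister and mat below 0.03 m and angle between canister's own z axis and vertical below 0.1 rad and height (world z) of canister between -0.003 and 0.01 m and contact force between canister and the fingers below 0.1 N); the arm keeps its last pose, push and grip.
It fails at once if the tray is tipped by more than 0.25 rad (angle between tray's own z axis and vertical above 0.25 rad).
It fails at once if the canister is tipped by more than 0.35 rad (angle between canister's own z axis and vertical above 0.35 rad).
It fails at once if the canister is let go more than 30 mm above the counter, away from the tray (contact force between canister and the fingers below 0.05 N and height (world z) of canister above 0.03 m and horizontal distance between canister and tray above 0.12 m).
It fails at once if one of the other goods is moved by more than 30 mm (distance of any of deck_plate, clapper, hinge, cleat, polish_tin, pulley from where it was at the start of the episode above 0.03 m).
It also fails if it takes over 64 s, if anything falls off the work surface, if the arm or the gripper's body presses on something with over 40 N, if the wrist force passes 120 N, or if a joint passes its speed limit or range.

### The arm

A 6-joint arm with a two-finger parallel gripper is mounted at the origin on the work surface. World frame = base frame: x ahead of the robot, y to its left, z up, the work surface at z = 0. Lengths are in mm, angles in rad, forces in N, time in s.
With the tool pointing down it reaches from about 350 to 775 mm from the base axis. Payload 7.3 kg.
Tool frame: the origin (TCP) lies on the front face of the gripper's body, between the roots of the fingers; the fingertips stand 66 mm ahead of it and the grasp point (between the pads) lies 47 mm ahead of it (bot.tip_extent is the distance from the TCP to the fingertips, in mm); z points along the fingers, y is the line along which they close (so a half turn about z gives the same grasp; the last joint's range is limited). The gripper opens to 92 mm and grips with 3 to 60 N. Pads are 19 mm wide; open, the fingers measure 130 mm over their backs; the gripper's body (75 mm by 190 mm) begins 47 mm behind the grasp point.
Start: joints at [1.162, 0.342, 1.524, -0, 1.275, -0.146], TCP at [136.369, 506.993, 292.241] pointing down, gripper open.
Joint ranges: [-2.53, 2.53], [-0.77, 2.02], [0.04, 2.7], [-1, 4.14], [0.28, 2.66], [-3.11, 3.11]. Speed limits (rad/s): [2.57, 2.57, 3.14, 3.14, 3.14, 3.14].

### API

Orientations are given as [roll, pitch, yaw] about the fixed x, y, z axes, in that order (R = Rz(yaw) Ry(pitch) Rx(roll)).
In Python, from plant import readout, viewer, order, bot gives the robot as it stands.
- The arm moves only by the shell command python3 -m creep 'ROWS'. ROWS is text: rows parted by semicolons, each of 7 numbers parted by spaces: the shift along the world's x, y, z in m, then the turn, a rotation vector about the world's x, y, z in rad, then the opening in per cent of the stroke, from 0 (shut) to 100 (fully open). A call has 1 to 8 rows; each row shifts and turns the commanded pose from where the row before left it; what a row does not reach is not made up. A row lasts 1/12 s, in which the tool goes at most 41.7 mm and 7.16 degrees, less where a joint would pass 70% of its speed; a pose out of reach is approached as far as the arm can. A call is refused whole if a number of a shift passes 0.0417 or a number of a turn 0.125, either way. A call with a gripper value outside its range is refused whole. The fingers move at their own pace and stop on an object; the grip force is fixed at half the most. Time passes only in rows, so rows that do not move let the fingers close. It gives the time, the measured TCP pose, the force, the opening and the grip force at its end, in the units of the state.
- readout.get_obs(): the state, without advancing time (a new reading comes with each control period).
- viewer.capture(name): name is "side" or "top" or "wrist"; returns the picture (420x560x3 uint8, red, green, blue); there is no depth.
- viewer.camera_info(name): a dict with "fx", "fy", "cx", "cy" (pixels), "D" ([k1, k2, p1, p2, k3] as OpenCV has them; the pictures are not rectified), "origin" and "rotation" of the camera in the world. Camera axes: x right, y up, looking along -z (the intrinsics and any distortion apply to the point x, -y, -z); pixel columns grow to the right and rows downward; lengths in mm; the calibration is good to about 2 mm. A picture is of the moment at which its call begins: read the wrist's pose just before it. camera_info takes no time and is no camera call; for the wrist camera it gives the pose at the moment of the call.
- order.close_job(): hands the job in; it is judged then, once.
The state is a dict: "time": time; "joint_positions": joint angles; "dq": joint speeds; "tau": joint torques, N m; "tool_pos": TCP position; "tcp_rot": TCP orientation; "contact_force": force on the tool from outside, world axes, zero at the start; "moment": the same for the moment, N m; "grip_width": finger opening in mm; "finger_force": force on a finger pad.
Only numpy, scipy, OpenCV 4.12 (cv2) and the standard library are available. Lean on these libraries where they do the work, as an engineer would, in place of code of your own. Each camera call takes 0.05 s, during which the arm holds its last target. There are 200 camera calls.

## Working session

There is one attempt and no reset: what is moved stays moved. The work goes in short steps, Python scripts to look and compute and a shell command to move; the robot and the scene stay as the last step left them, time stands still between calls to the robot, and variables do not carry over. Pictures are saved under pics/ and viewed, at most 10 in all, crops included, and the job is handed in when it is done.

```bash
mkdir -p pics
cat > h.py <<'E'
import numpy as np, cv2
from plant import readout, viewer, order, bot
def ray(name,uv,info=None):
    c=info or viewer.camera_info(name)
    K=np.array([[c["fx"],0,c["cx"]],[0,c["fy"],c["cy"]],[0,0,1.]])
    p=cv2.undistortPoints(np.array([[uv]],float),K,np.array(c["D"],float))[0,0]
    d=np.array(c["rotation"])@np.array([p[0],-p[1],-1])
    return np.array(c["origin"]),d
def at(name,uv,z,info=None):
    o,d=ray(name,uv,info); return o+d*(z-o[2])/d[2]
def proj(name,P,info=None):
    c=info or viewer.camera_info(name)
    K=np.array([[c["fx"],0,c["cx"]],[0,c["fy"],c["cy"]],[0,0,1.]])
    q=(np.array(P,float).reshape(-1,3)-np.array(c["origin"]))@np.array(c["rotation"])
    q=q*[1,-1,-1]
    return cv2.projectPoints(q,np.zeros(3),np.zeros(3),K,np.array(c["D"],float))[0][:,0]
def snap(name,fn,crop=None,s=1):
    im=viewer.capture(name)[:,:,::-1]
    if crop: im=im[crop[1]:crop[3],crop[0]:crop[2]]
    cv2.imwrite('pics/'+fn,cv2.resize(im,None,fx=s,fy=s,interpolation=cv2.INTER_CUBIC))
E
python3 - <<'E'
from h import *
snap('top','top1.png',s=1.4); snap('side','side1.png',s=1.4)
for n in('top','side'): print(viewer.camera_info(n))
print(readout.get_obs())
E
```

```text
{'fx': 406.661297187948, 'fy': 406.661297187948, 'cx': 285.16734400521864, 'cy': 214.00526047806957, 'D': array([-0.10137708,  0.        ,  0.        ,  0.        ,  0.        ]), 'origin': array([361.66808597, -12.12183858, 950.23091671]), 'rotation': array([ 0.21467352, -0.0056617 , -1.46180777])}
{'fx': 423.137357225089, 'fy': 423.137357225089, 'cx': 285.2881796421037, 'cy': 215.42327829741998, 'D': array([-0.07215195,  0.        ,  0.        ,  0.        ,  0.        ]), 'origin': array([  99.72839774, -528.34195401,  606.39089592]), 'rotation': array([ 0.91050913, -0.00341665, -0.69805734])}
{'time': 0.1, 'joint_positions': array([ 1.16200578e+00,  3.42645798e-01,  1.52492273e+00,  6.26043548e-06,
        1.27538134e+00, -1.45999470e-01]), 'dq': array([ 0.00152237, -0.00218053, -0.00239132, -0.00025471,  0.00092276,
       -0.00057555]), 'tau': array([ 2.41597663e-03, -4.32007456e+01, -2.44695890e+01,  7.20954733e-02,
        5.25778171e-02, -6.38858182e-05]), 'tool_pos': array([136.25110725, 506.73188502, 291.6177243 ]), 'tcp_rot': array([-3.14025076e+00, -2.03371133e-04,  2.87879961e+00]), 'contact_force': array([ 0.07753514, -0.04503876, -0.83080987]), 'moment': array([-0.01997964,  0.02311217,  0.00483604]), 'finger_force': 0.0, 'grip_width': 91.83191599862099}
```

```bash
sed -i 's/np.array(c\["rotation"\])/rot(c)/g; 2a from scipy.spatial.transform import Rotation as Ro\ndef rot(c): return Ro.from_euler("xyz",c["rotation"]).as_matrix()' h.py; head -12 h.py
```

```text
import numpy as np, cv2
from plant import readout, viewer, order, bot
from scipy.spatial.transform import Rotation as Ro
def rot(c): return Ro.from_euler("xyz",c["rotation"]).as_matrix()
def ray(name,uv,info=None):
    c=info or viewer.camera_info(name)
    K=np.array([[c["fx"],0,c["cx"]],[0,c["fy"],c["cy"]],[0,0,1.]])
    p=cv2.undistortPoints(np.array([[uv]],float),K,np.array(c["D"],float))[0,0]
    d=rot(c)@np.array([p[0],-p[1],-1])
    return np.array(c["origin"]),d
def at(name,uv,z,info=None):
    o,d=ray(name,uv,info); return o+d*(z-o[2])/d[2]
```

View pics/top1.png

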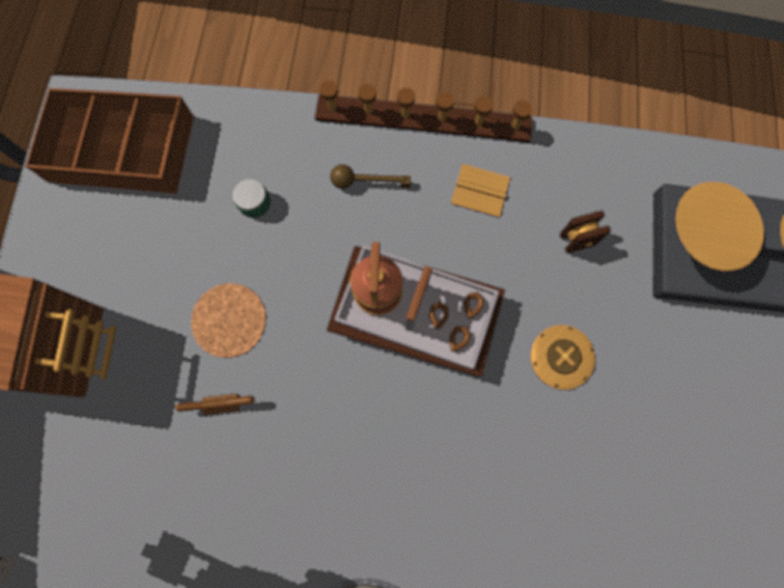

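View pics/side1.png

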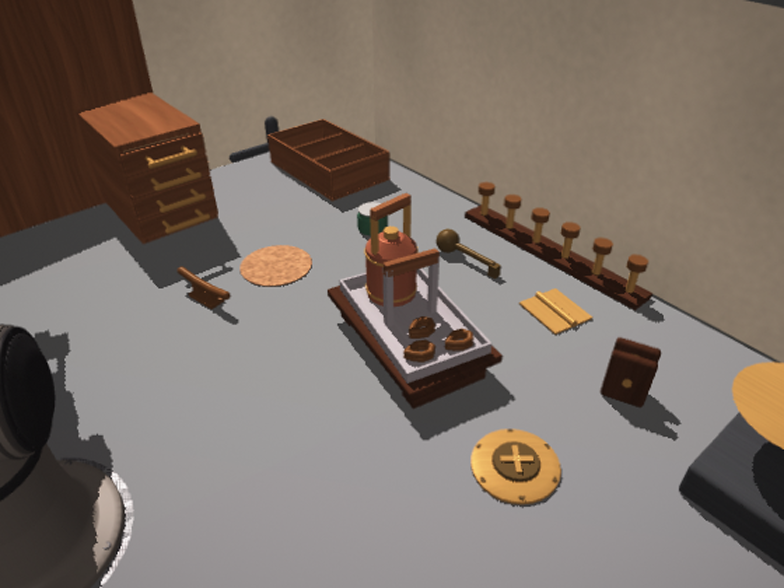

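Run:
```python
from h import *
snap('top','top2.png',crop=(220,160,370,280),s=5)
a=lambda u,v,z: at('top',(u/1.4,v/1.4),z).round(1)
print('mat',a(228.5,320,3),a(191,320,3),a(266.5,320,3),a(228.5,357,3),a(228.5,284,3))
print('canbar',a(376,243,212),a(374,291,212)); print('traybar',a(427,268,160),a(413,320,160))
```

```text
mat [500.3 290.1   3. ] [492.9 355.1   3. ] [507.6 225.    3. ] [437.9 279.4   3. ] [562.5 301.    3. ]
canbar [596.9  41.1 212. ] [530.1  35.9 212. ]
traybar [584.1 -32.5 160. ] [506.3 -20.3 160. ]
```

View pics/top2.png

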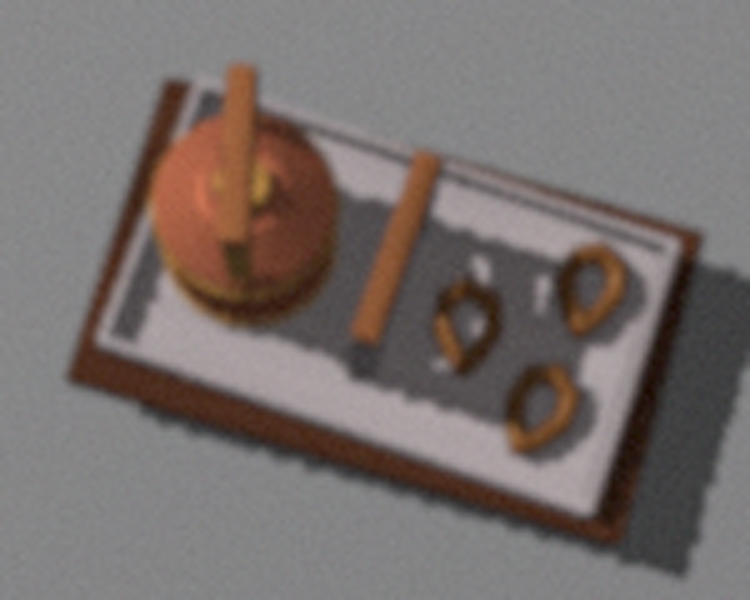

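The crop shows the canister bar's top running (242,66)–(235,240) and the tray bar's top (427,153)–(367,338); both are clear, and the thimbles lie to the right of the tray bar.

Run:
```python
from h import *
a=lambda u,v,z: at('top',(220+u/5-.4,160+v/5-.4),z)
for n,p,q,z in(('can',(242,66),(235,240),212),('tray',(427,153),(367,338),160)):
    P,Q=a(*p,z),a(*q,z); d=P-Q; print(n,P.round(1),Q.round(1),'mid',((P+Q)/2).round(1),np.linalg.norm(d).round(1),'ang',np.arctan2(d[1],d[0]).round(3))
o=readout.get_obs();print(o['tool_pos'],o['tcp_rot'],Ro.from_euler('xyz',o['tcp_rot']).as_matrix().round(3))
```

```text
can [598.3  42.4 212. ] [530.5  37.  212. ] mid [564.4  39.7 212. ] 68.0 ang 0.08
tray [586.7 -32.2 160. ] [508.6 -16.1 160. ] mid [547.6 -24.2 160. ] 79.7 ang -0.204
[136.26882919 506.78377197 291.725855  ] [-3.14048172e+00 -1.39081234e-04  2.87886038e+00] [[-0.966  0.26  -0.   ]
 [ 0.26   0.966 -0.001]
 [ 0.    -0.001 -1.   ]]
```

```bash
python3 -m creep '.013 -.014 .002 0 0 .02 100;.025 -.027 .002 0 0 .02 100;.025 -.027 .002 0 0 .02 100;.025 -.027 .002 0 0 .02 100;.025 -.027 .002 0 0 .02 100;.025 -.027 .002 0 0 .02 100;.025 -.027 .002 0 0 .02 100;.025 -.027 .002 0 0 .02 100'; python3 -m creep '.025 -.027 0 0 0 .02 100;.025 -.027 0 0 0 .02 100;.025 -.027 0 0 0 .02 100;.025 -.027 0 0 0 .02 100;.025 -.027 0 0 0 .02 100;.025 -.027 0 0 0 .02 100;.025 -.027 0 0 0 .023 100;.025 -.027 0 0 0 .02 100'
```

```text
time: 0.82
tool_pos: [325.1, 302.4, 308.2]
tcp_rot: [-3.142, -0.0, 3.04]
contact_force: [1.2, 1.8, -0.9]
grip_width: 91.6
finger_force: 0.0
time: 1.48
tool_pos: [525.2, 86.3, 308.0]
tcp_rot: [3.141, -0.0, -3.081]
contact_force: [0.8, 0.7, 0.7]
grip_width: 92.1
finger_force: 0.0
```

```bash
python3 -m creep '.019 -.023 0 0 0 .01 100;.019 -.023 0 0 0 .009 100;0 0 0 0 0 0 100'
python3 - <<'E'
from h import *
c=viewer.camera_info('wrist'); print(c['origin'],readout.get_obs()['tool_pos'],readout.get_obs()['tcp_rot'])
import json; json.dump({k:np.array(v).tolist() for k,v in c.items()},open('w1.json','w'))
snap('wrist','w1.png',s=1.4)
print(proj('wrist',[[598.3,42.4,212],[530.5,37,212],[586.7,-32.2,160],[508.6,-16.1,160]],c)*1.4)
E
```

```text
time: 1.73
tool_pos: [564.9, 37.8, 307.2]
tcp_rot: [-3.14, 0.0, -3.066]
contact_force: [-1.7, 0.9, -0.3]
grip_width: 91.9
finger_force: 0.0
[499.90462701  32.79333784 399.752052  ] [564.90997907  37.81133563 307.22862476] [-3.14003662e+00  2.89873533e-04 -3.06604206e+00]
[[390.22658993 401.85382448]
 [390.05190779 243.7509208 ]
 [248.49665089 324.01654551]
 [282.85824405 173.19571955]]
```

View pics/w1.png

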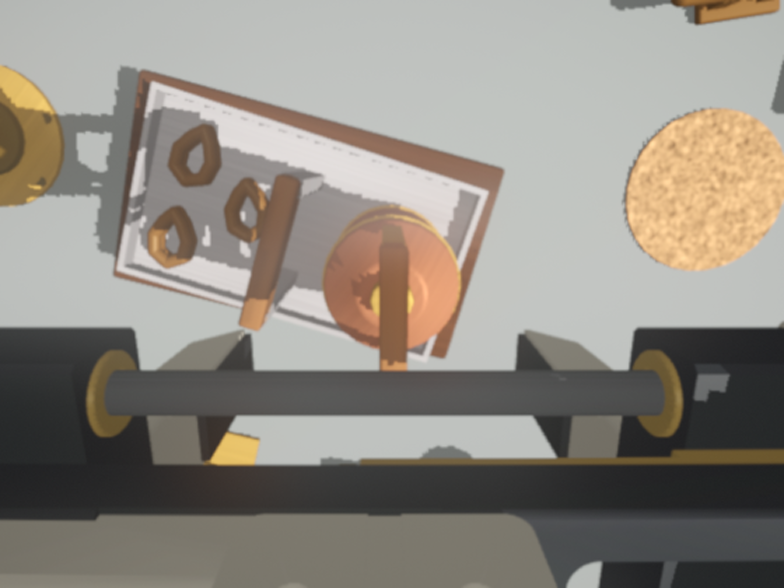

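The wrist view shows the canister bar vertical at column 394, rows 245–370, and the tray bar from (287,178) to (253,325). That is within 2 mm of the top-view fix, so I descend.

```bash
python3 -m creep '0 .003 -.012 0 0 0 100;0 0 -.016 0 0 0 100;0 0 -.016 0 0 0 100;0 0 -.012 0 0 0 100;0 0 0 0 0 0 100;0 0 0 0 0 0 50;0 0 0 0 0 0 25;0 0 0 0 0 0 0'; python3 -m creep '0 0 0 0 0 0 0;0 0 0 0 0 0 0;0 0 0 0 0 0 0;0 0 0 0 0 0 0;0 0 0 0 0 0 0;0 0 0 0 0 0 0'
```

```text
time: 2.45
tool_pos: [562.6, 45.3, 253.4]
tcp_rot: [-3.142, 0.002, -3.062]
contact_force: [0.3, 0.4, 0.3]
grip_width: 76.3
finger_force: 0.0
time: 2.95
tool_pos: [562.4, 44.9, 252.2]
tcp_rot: [3.141, -0.0, -3.062]
contact_force: [-0.2, 0.4, 0.0]
grip_width: 36.3
finger_force: 0.0
```

```bash
python3 -m creep '.002 -.004 0 0 0 0 20;0 0 0 0 0 0 20;0 0 0 0 0 0 0;0 0 0 0 0 0 0;0 0 0 0 0 0 0;0 0 0 0 0 0 0;0 0 0 0 0 0 0;0 0 0 0 0 0 0'
```

```text
time: 3.62
tool_pos: [564.3, 41.1, 252.1]
tcp_rot: [3.141, -0.0, -3.062]
contact_force: [-0.3, 0.3, -0.8]
grip_width: 12.4
finger_force: 30.0
```

```bash
python3 -m creep '0 0 .003 0 0 0 0;0 0 .006 0 0 0 0;0 0 .008 0 0 0 0;0 0 .01 0 0 0 0;0 0 .01 0 0 0 0;0 0 .006 0 0 0 0;0 0 .002 0 0 0 0;0 0 0 0 0 0 0'
python3 - <<'E'
from h import *
snap('side','s2.png',crop=(200,110,380,290),s=3)
E
```

```text
time: 4.28
tool_pos: [564.6, 41.0, 298.2]
tcp_rot: [-3.141, 0.002, -3.062]
contact_force: [0.9, 1.1, -5.0]
grip_width: 11.8
finger_force: 30.0
```

View pics/s2.png

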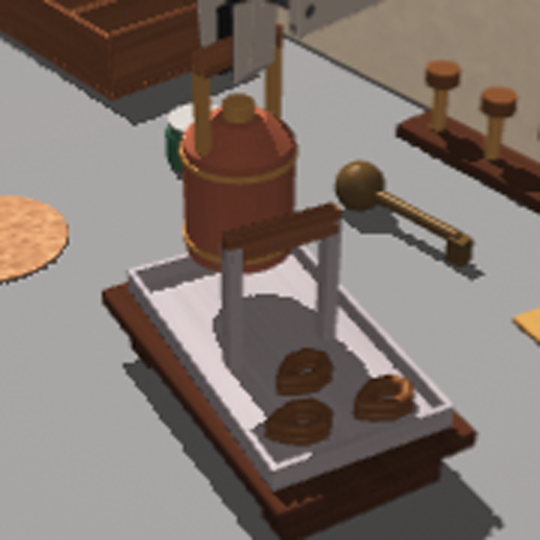

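The canister hangs upright, clear of the tray. Next I carry it to the mat.

```bash
python3 -m creep '-.0026 .01 0 0 0 0 0;-.005 .02 0 0 0 0 0;-.0065 .025 0 0 0 0 0;-.0065 .025 0 0 0 0 0;-.0065 .025 0 0 0 0 0;-.0065 .025 0 0 0 0 0;-.0065 .025 0 0 0 0 0;-.0065 .025 0 0 0 0 0'; python3 -m creep '-.0065 .025 0 0 0 0 0;-.005 .02 0 0 0 0 0;-.004 .014 0 0 0 0 0;-.0025 .01 0 0 0 0 0;0 0 -.01 0 0 0 0;0 0 -.015 0 0 0 0;0 0 -.015 0 0 0 0;0 0 0 0 0 0 0'
```

```text
time: 5.0
tool_pos: [516.6, 222.8, 296.6]
tcp_rot: [3.141, -0.001, -3.062]
contact_force: [0.3, -0.0, -4.2]
grip_width: 11.6
finger_force: 30.0
time: 5.67
tool_pos: [498.4, 288.7, 253.2]
tcp_rot: [-3.139, -0.007, -3.063]
contact_force: [-2.1, -0.4, -5.9]
grip_width: 11.8
finger_force: 30.0
```

```bash
python3 -m creep '.001 .001 -.01 0 0 0 0;0 0 -.013 0 0 0 0;0 0 -.012 0 0 0 0;0 0 -.006 0 0 0 0;0 0 -.003 0 0 0 0;0 0 0 0 0 0 0;0 0 0 0 0 0 0'
```

```text
time: 6.25
tool_pos: [501.2, 291.0, 213.8]
tcp_rot: [3.141, 0.001, -3.063]
contact_force: [0.1, -0.3, -4.7]
grip_width: 11.7
finger_force: 30.0
```

```bash
python3 -m creep '0 0 -.005 0 0 0 0;0 0 -.003 0 0 0 0;0 0 -.002 0 0 0 0;0 0 0 0 0 0 0;0 0 0 0 0 0 0'; python3 -m creep '0 0 -.001 0 0 0 0;0 0 -.001 0 0 0 0;0 0 -.001 0 0 0 0;0 0 0 0 0 0 0;0 0 0 0 0 0 0'
```

```text
time: 6.67
tool_pos: [500.7, 291.0, 203.2]
tcp_rot: [3.142, -0.0, -3.062]
contact_force: [-0.2, -0.4, -4.4]
grip_width: 12.0
finger_force: 30.0
time: 7.08
tool_pos: [500.9, 291.2, 201.1]
tcp_rot: [3.141, 0.001, -3.062]
contact_force: [-1.0, 0.1, 3.7]
grip_width: 11.8
finger_force: 30.0
```

Force has swung from −4.4 to +3.7 N, so the foot is on the mat and I release.

```bash
python3 -m creep '0 0 0 0 0 0 15;0 0 0 0 0 0 30;0 0 0 0 0 0 50;0 0 0 0 0 0 50;0 0 0 0 0 0 50;0 0 0 0 0 0 50;0 0 0 0 0 0 50'; python3 -m creep '0 0 .01 0 0 0 60;0 0 .025 0 0 0 60;0 0 .03 0 0 0 60;0 0 .03 0 0 0 60;0 0 .02 0 0 0 60;0 0 0 0 0 0 60'
python3 - <<'E'
from h import *
snap('side','s3.png',s=1.4)
E
```

```text
time: 7.67
tool_pos: [500.8, 291.0, 200.2]
tcp_rot: [3.142, -0.0, -3.062]
contact_force: [-1.3, -0.3, 0.1]
grip_width: 45.4
finger_force: 0.0
time: 8.17
tool_pos: [502.1, 291.6, 321.3]
tcp_rot: [3.138, 0.009, -3.062]
contact_force: [0.6, 0.1, 0.5]
grip_width: 54.9
finger_force: 0.0
```

View pics/s3.png

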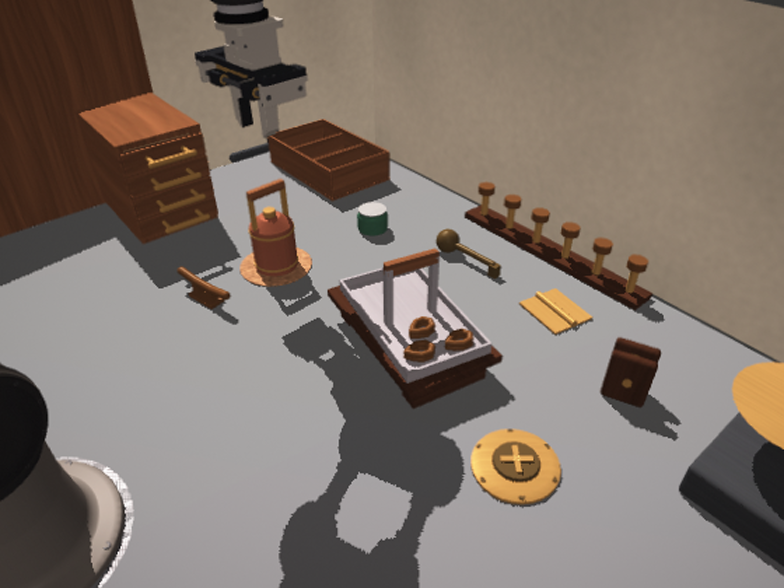

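The canister stands upright in the middle of the mat (foot at about (276,268)), and the tray and thimbles are unmoved. Next is the tray bar.

```bash
python3 -m creep '.0036 -.012 -.004 0 0 -.0218 70;.0036 -.024 -.004 0 0 -.0218 80;.0036 -.027 -.004 0 0 -.0218 80;.0036 -.027 -.004 0 0 -.0218 80;.0036 -.027 -.004 0 0 -.0218 80;.0036 -.027 -.004 0 0 -.0218 80;.0036 -.027 -.004 0 0 -.0218 80;.0036 -.027 -.004 0 0 -.0218 80'; python3 -m creep '.0036 -.027 -.004 0 0 -.0218 80;.0036 -.027 -.004 0 0 -.0218 80;.0036 -.027 -.004 0 0 -.0218 80;.0036 -.022 -.004 0 0 -.0218 80;.0036 -.0146 -.004 0 0 -.0218 80;0 0 0 0 0 0 80;0 0 0 0 0 0 80;0 0 0 0 0 0 80';python3 - <<'E'
from h import *
c=viewer.camera_info('wrist'); snap('wrist','w2.png',s=1.4)
print(proj('wrist',[[586.7,-32.2,160],[508.6,-16.1,160]],c)*1.4)
a=proj('wrist',[[547.6,-24.2,160],[547.6,-14.2,160],[557.6,-24.2,160]],c)*1.4; print(a)
E
```

```text
time: 8.88
tool_pos: [528.8, 90.8, 281.3]
tcp_rot: [-3.141, -0.003, 3.044]
contact_force: [0.2, -0.2, -0.3]
grip_width: 73.3
finger_force: 0.0
time: 9.55
tool_pos: [547.0, -24.4, 262.4]
tcp_rot: [3.141, -0.002, 2.937]
contact_force: [0.3, 0.3, 0.5]
grip_width: 73.2
finger_force: 0.0
[[385.08314065 408.49256988]
 [384.91495245 229.21008382]]
[[384.86400667 323.10284553]
 [408.0412289  318.5327613 ]
 [389.5970946  344.8173057 ]]
```

View pics/w2.png

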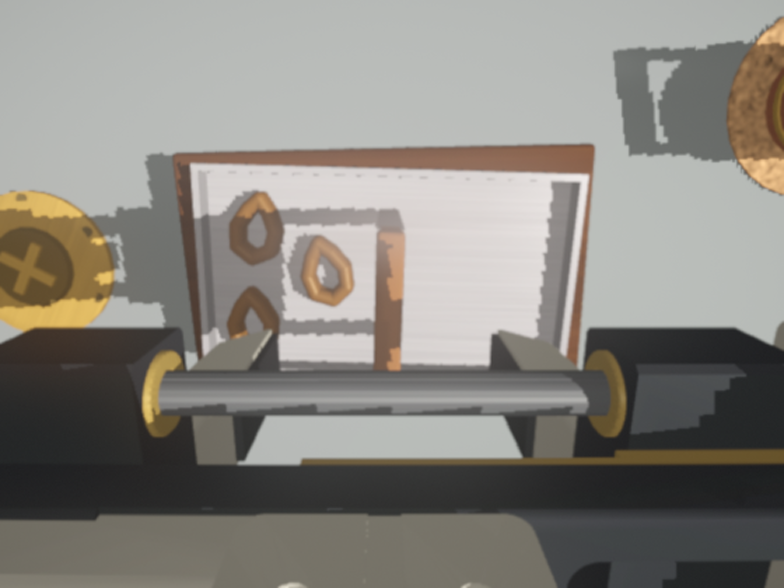

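The bar spans columns 378–405, from (391,233) to (388,370), within 2 mm of the fix. I descend with a −0.02 turn.

```bash
python3 -m creep '.001 .002 -.01 0 0 -.02 80;0 0 -.016 0 0 0 80;0 0 -.016 0 0 0 70;0 0 -.014 0 0 0 60;0 0 -.008 0 0 0 50;0 0 -.002 0 0 0 40;0 0 0 0 0 0 30;0 0 0 0 0 0 20'; python3 -m creep '0 0 0 0 0 0 10;0 0 0 0 0 0 0;0 0 0 0 0 0 0;0 0 0 0 0 0 0;0 0 0 0 0 0 0;0 0 0 0 0 0 0;0 0 0 0 0 0 0;0 0 0 0 0 0 0'
```

```text
time: 10.27
tool_pos: [548.9, -22.4, 197.7]
tcp_rot: [3.141, 0.001, 2.918]
contact_force: [-0.6, -0.7, -0.0]
grip_width: 37.8
finger_force: 0.0
time: 10.93
tool_pos: [548.7, -22.8, 197.7]
tcp_rot: [3.142, 0.001, 2.917]
contact_force: [0.2, -0.7, 5.4]
grip_width: 11.6
finger_force: 30.0
```

```bash
python3 -m creep '0 0 0 0 0 0 0;0 0 .002 0 0 0 0;0 0 .003 0 0 0 0;0 0 .005 0 0 0 0;0 0 .006 0 0 0 0;0 0 .004 0 0 0 0;0 0 0 0 0 0 0;0 0 0 0 0 0 0'
python3 - <<'E'
from h import *
print(readout.get_obs()['moment']); snap('side','s4.png',crop=(190,140,390,320),s=3)
E
```

```text
time: 11.6
tool_pos: [548.7, -22.6, 217.5]
tcp_rot: [3.141, 0.001, 2.917]
contact_force: [0.7, 0.5, -6.0]
grip_width: 11.8
finger_force: 30.0
[ 0.12441901  0.03235396 -0.03986502]
```

View pics/s4.png

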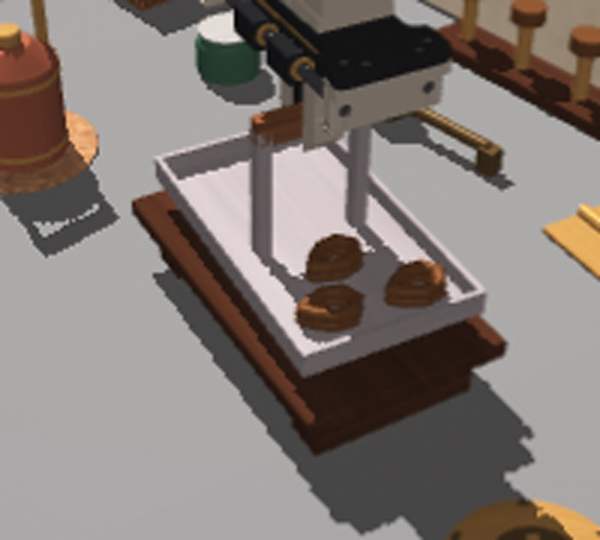

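The tray is off the stand, looks level, and has all three thimbles in it. I lift on.

```bash
python3 -m creep '0 0 .004 0 0 0 0;0 0 .008 0 0 0 0;0 0 .011 0 0 0 0;0 0 .011 0 0 0 0;0 0 .011 0 0 0 0;0 0 .011 0 0 0 0;0 0 .011 0 0 0 0;0 0 .008 0 0 0 0'; python3 -m creep '0 0 .005 0 0 0 0;0 0 .002 0 0 0 0;0 0 0 0 0 0 0;0 0 0 0 0 0 0;0 0 0 0 0 0 0;0 0 0 0 0 0 0;0 0 0 0 0 0 0;0 0 0 0 0 0 0'
python3 - <<'E'
from h import *
print(readout.get_obs()['moment']); snap('side','s5.png',crop=(170,90,390,310),s=2.7)
# expected rim corners for level tray, side view in crop px
R=Ro.from_euler('z',2.917-np.pi).as_matrix(); o=np.array([548.7,-22.6,readout.get_obs()['tool_pos'][2]-147+.0])
for t in (0,.1): print(t,((proj('side',[o+R@Ro.from_euler('x',t).as_matrix()@(np.array([x,y,18-100])+[0,0,100]) for x,y in((-65,-115),(65,-115),(-65,115),(65,115))])-[170,90])*2.7).round())
E
```

```text
time: 12.32
tool_pos: [548.8, -22.7, 293.9]
tcp_rot: [3.141, 0.002, 2.917]
contact_force: [0.9, 0.1, -4.8]
grip_width: 11.8
finger_force: 30.0
time: 12.98
tool_pos: [548.5, -22.6, 298.9]
tcp_rot: [3.141, -0.001, 2.917]
contact_force: [0.1, 0.1, -6.1]
grip_width: 11.8
finger_force: 30.0
[ 0.05127127 -0.04952446 -0.03534595]
0 [[331. 357.]
 [507. 300.]
 [188. 186.]
 [340. 149.]]
0.1 [[332. 372.]
 [506. 316.]
 [188. 174.]
 [342. 137.]]
```

View pics/s5.png

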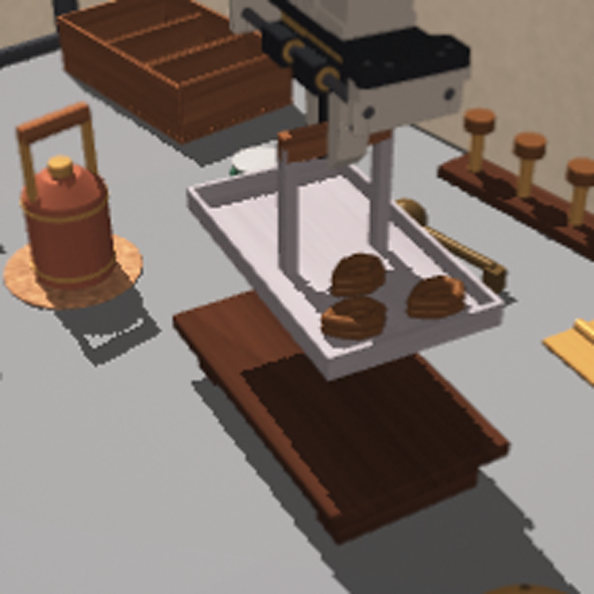

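The rim corners at (329,359), (502,303) and (188,190) match the level prediction. The thimbles are in the tray and the canister is on its mat, so I hand it in.

```bash
python3 -c "
from plant import order; print(order.close_job())"
```

```text
the job is handed in; nothing more can be done
None
```

The job is handed in (no verdict came back): the canister stands upright and released on the cork mat, and the tray with all three thimbles is held level about 10 cm above the stand.

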